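# Lock the vials, then hold the long sample tube up for inspection

### The job

Lay the retaining bar, grip rib up, across the rack's two forked supports over the three small vials so that it rests down in both forks, centred, and let go of it. Then draw the one long tube up out of its socket, lift it until its foot is at least 15 cm above the bench, and lean it over to about 45 degrees with the cap end uppermost. Finish while still holding it there, still and in the fingers alone, leaving the bar in place and everything else undisturbed.

Things in the scene. Friction and masses are not known exactly. Their poses are not given: they have to be found in the camera images.
- rack: White rack block fixed to the bench, 130 (x) by 280 (y) by 60 mm high; origin: centre of underside. In its frame, mm: wide sockets (27.5 across) at x -42, 0, 42, y -95 hold the long tube and two short tubes in any order; narrow ones (18.5) at x 0, y 15, 50, 85 hold the vials. Sockets are 45 deep, floors at z 15. Caps: vials z 85, short tubes z 105.
- bar_seat (a point): Point midway between the rack's two forked aluminium supports (each 46 in x, 12 in y; 75 mm either way along the rack's y), at seat height, 88 mm above the bench; axes as the rack's. Prongs leave a 26 mm gap in x, straight up to z 98, flared to z 109. The bar's origin belongs here, its long axis along the rack's y, either way round.
- bar: Aluminium retaining bar, about 150 g, lying loose on the bench right side up: flat strip 18 (x) by 180 (y, long axis) by 10 high, with an upright grip rib at its middle, 12 (x) thick by 50 (y) long, from the strip's top at z 10 up to z 38. Origin: centre of the strip's underside, z up.
- long_tube: The tall capped amber sample tube, about 70 g, 25 diameter (cap included), 150 long, the upper 22 being a white ribbed cap; origin at the centre of its foot, z along the tube to the cap. It stands in one of the wide sockets, foot at 15 mm above the bench, top at 165.
- short_tube_a: Bystander: capped amber tube, 25 diameter, 90 long, origin at its foot; in a wide socket.
- short_tube_b: Bystander: the same kind of short tube, in another wide socket.
- vial_0: Bystander: small capped amber vial, 16 diameter, 70 long, origin at its foot; in a narrow socket.
- vial_1: Bystander: as vial_0, in the middle narrow socket.
- vial_2: Bystander: as vial_0, in the third narrow socket.
- beaker: Bystander: glass beaker, 66 diameter, 85 high, origin at the underside's centre, on the bench near the robot.
- bottle: Bystander: amber bottle with blue cap, 60 diameter, 160 high, origin at the underside's centre, on the bench left of the rack.
- jar: Bystander: white jar, 60 diameter, 75 high, origin at the underside's centre, on the bench beyond the rack.
There are look-alikes about, which are no part of the job. Several things look just like the bar: the one meant starts farthest to the robot's left.

How it is judged:
By the outcome, as a careful person would: the job done as asked, in the order asked, and still so for the second after the job is handed in, while the arm keeps its last pose, push and grip.
It also fails if it takes over 58 s, if anything falls off the work surface, if the arm or the gripper's body presses on something with over 40 N, if the wrist force passes 120 N, or if a joint passes its speed limit or range.

### The arm

A 6-joint arm with a two-finger parallel gripper is mounted at the origin on the work surface. World frame = base frame: x ahead of the robot, y to its left, z up, the work surface at z = 0. Lengths are in m, angles in rad, forces in N, time in s.
With the tool pointing down it reaches from about 0.325 to 0.9 m from the base axis. Payload 6.1 kg.
Tool frame: the origin (TCP) lies midway between the tips of the shut fingers; the grasp point (between the pads) lies 19 mm behind it (grip_depth is the distance from the TCP to the grasp point, in m); y points along the fingers, z is the direction in which the jaws open and shut, and the axes are right-handed (so a half turn about y gives the same grasp; the last joint's range is limited). The gripper opens to 85 mm and grips with 20 to 120 N. Pads are 22 mm wide; open, the fingers measure 114 mm over their backs; the gripper's body (76 mm by 85 mm) begins 54 mm behind the grasp point. The pads swing forward as they close: fully open they stand 13 mm farther back than shut.
Start: joints at [-1.283, 0.22, 1.526, -0, 1.395, -0.126], TCP at [0.251, -0.572, 0.231] pointing down, gripper open.
Joint ranges: [-2.98, 2.98], [-0.91, 2.08], [0.09, 2.57], [-1.24, 4.39], [0.2, 2.65], [-2.68, 2.68]. Speed limits (rad/s): [2.57, 2.57, 3.01, 3.14, 3.14, 3.14].

### API

Orientations are given as a unit quaternion [w, x, y, z].
In Python, from workcell import state, snapshot, camera_params, job_done, boxes_of, regions_of, grip_depth gives the robot as it stands.
- The arm moves only by the tool move_arm, never from a script. Its argument "rows" is a list of rows, each a list of 7 numbers: the turn, a rotation vector about the tool's x, y, z in units of 6 degrees (1.0 is 6 degrees), then the shift along the tool's x, y, z in mm, then the finger opening in mm, from 0 to 85.4. A call has exactly 8 rows; each row is the pose to reach, as a shift and turn from the pose commanded when the call began, along the tool's axes at that moment; what a row does not reach only later rows make up. A row lasts 1/12 s, in which the tool goes at most 41.7 mm and 7.16 degrees, less where a joint would pass 70% of its speed; a pose out of reach is approached as far as the arm can. A call with a gripper value outside its range is refused whole. The fingers move at their own pace and stop on an object; "newtons" is the grip in N (left out, the last holds). Time passes only in rows, so rows that repeat a pose let the fingers close, or fill a call up. It gives the time, the measured TCP pose, the force and the opening at its end, in the units of the state.
- state(): the state, without advancing time (a new reading comes with each control period).
- snapshot(name): name is "scene" or "top"; returns the picture (420x560x3 uint8, blue, green, red); there is no depth.
- camera_params(name): a dict with "K" (3x3 intrinsics, pixels), "dist" ([k1, k2, p1, p2, k3] as OpenCV has them; the pictures are not rectified), "R" (3x3) and "t" (3): a world point X has camera coordinates R X + t. Camera axes: x right, y down, z forward; pixel columns grow to the right and rows downward; lengths in m; the calibration is good to about 2 mm. A picture is of the moment at which its call begins. camera_params takes no time and is no camera call.
- job_done(): hands the job in, once; it reports no verdict.
Trained networks look in the newest picture that a camera, given by its name, has taken for a name from the list of things; names that differ only in an ending like _2 or _b are one class to them, and where a whole thing is asked for, a point or a joint stands for the part that bears it (a point fixed in the world has none). Each returns a list of dicts, best first, with "confidence" (0 to 1); they miss things now and then, are a little off and sometimes report something else, mostly with a low value. They report only what shows in the picture. A call takes as long as a camera call. They do not tell look-alikes from the thing itself.
- boxes_of(thing, camera): "point" ([x, y, z] in m, in world coordinates, good to about 4 mm: the middle of the surface that is visible of it).
- regions_of(thing, camera): "region" (420x560 bool, what is visible of it).
The state is a dict: "clock": time; "q": joint angles; "dq": joint speeds; "effort": joint torques, N m; "tool_pos": TCP position; "tcp_rot": TCP orientation; "wrist_force": force on the tool from outside, world axes, zero at the start; "torque": the same for the moment, N m; "gripper_width": finger opening in m.
Only numpy, scipy, OpenCV 4.12 (cv2) and the standard library are available. Lean on these libraries where they do the work, as an engineer would, in place of code of your own. Each camera call takes 0.05 s, during which the arm holds its last target.

## Working session

There is one attempt and no reset: what is moved stays moved. The work goes in short steps, Python scripts to look and compute and a tool call to move; the robot and the scene stay as the last step left them, time stands still between calls to the robot, and variables do not carry over. Pictures are saved under pics/ and viewed, and the job is handed in when it is done.

Besides the shell and the picture viewer there is one more tool, called after "Request:" as a command line: name --pt "numbers of a row" for each row, then --argument value for the rest. move_arm: Moves the arm, as the interface text tells. Its arguments: {"type":"object","properties":{"rows":{"type":"array","items":{"type":"array","items":{"type":"number"}}},"newtons":{"type":"number"}},"required":["rows"]}

```bash
ls; mkdir -p pics; python3 - <<'E'
from workcell import *
import cv2
s=state(); print({k:s[k] for k in s}); print(grip_depth)
for n in("scene","top"):
    cv2.imwrite(f"pics/{n}0.png",snapshot(n)); p=camera_params(n); print(n,p)
for n in("scene","top"):
  for th in("rack","bar","long_tube","short_tube_a","vial_0","beaker","bottle","jar"):
    for d in boxes_of(th,n): print(n,th,[round(float(v),3) for v in d["point"]],round(float(d["confidence"]),2))
print(state()["clock"])
E
```

```text
pics
{'clock': 0.0, 'q': array([-1.28312995e+00,  2.21252354e-01,  1.52763446e+00, -3.61353113e-05,
        1.39471382e+00, -1.26078122e-01]), 'dq': array([ 3.96885194e-04,  6.54466264e-05,  1.07191460e-03, -3.78896246e-04,
        1.28247302e-03,  5.56848963e-04]), 'effort': array([-4.56890175e-04, -4.96907794e+01, -3.89389193e+01, -1.13983808e-04,
        1.10507326e-02,  2.21475062e-05]), 'tool_pos': array([ 0.25109506, -0.57166146,  0.23017065]), 'tcp_rot': array([ 0.14517193, -0.14531159,  0.69273574, -0.69132254]), 'wrist_force': array([-0.0680748 , -0.25172288,  0.72334424]), 'torque': array([-0.08662266, -0.02860715,  0.0094717 ]), 'gripper_width': 0.08523852356956102}
0.0187
scene {'K': array([[397.85412341,   0.        , 281.63353393],
       [  0.        , 397.85412341, 209.02103749],
       [  0.        ,   0.        ,   1.        ]]), 'dist': array([0.00118223, 0.        , 0.        , 0.        , 0.        ]), 'R': array([[ 0.50353112,  0.86391642,  0.01023874],
       [ 0.65389139, -0.37331949, -0.65807188],
       [-0.56469678,  0.3380547 , -0.75288549]]), 't': array([
[... 741 characters left out ...]
t_tube_a [0.532, -0.03, 0.094] 0.49
scene vial_0 [0.556, 0.079, 0.078] 0.62
scene vial_0 [0.552, 0.119, 0.076] 0.62
scene vial_0 [0.551, 0.146, 0.081] 0.54
scene beaker [0.402, 0.024, 0.061] 0.73
scene beaker [0.55, 0.151, 0.08] 0.68
scene beaker [0.549, 0.118, 0.076] 0.67
scene bottle [0.465, 0.417, 0.081] 0.62
scene bottle [0.549, 0.115, 0.073] 0.52
scene jar [0.757, -0.171, 0.073] 0.7
top rack [0.548, 0.075, 0.057] 0.96
top bar [0.488, -0.253, 0.012] 0.96
top bar [0.319, -0.352, 0.009] 0.95
top long_tube [0.599, -0.017, 0.16] 0.54
top short_tube_a [0.563, -0.025, 0.108] 0.67
top beaker [0.386, 0.026, 0.026] 0.73
top bottle [0.446, 0.417, 0.103] 0.64
top jar [0.735, -0.159, 0.074] 0.73
0.9
```

View pics/scene0.png

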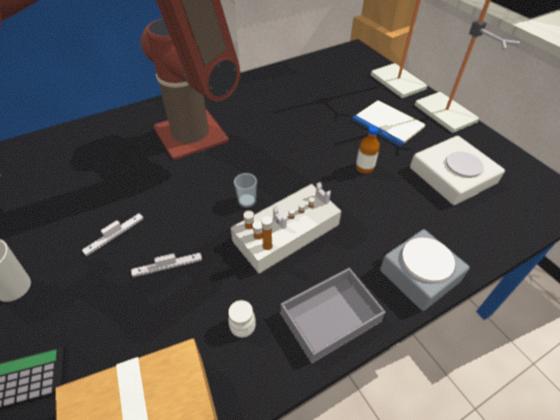

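View pics/top0.png

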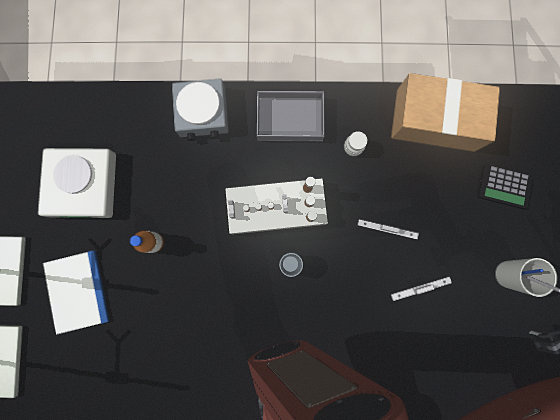

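The two bars show at top-picture (388,229) and (421,289). The first has the larger y (-0.253 against -0.352), so it's the farthest to the left and the one meant. The rack is at about (276,205) and the long tube's cap at about (311,183), in the far-x socket. I'll fit the poses with the calibration.

```bash
cat > h.py <<'E'
import numpy as np, cv2
from workcell import *
from scipy.optimize import minimize
def proj(n,X):
    p=camera_params(n); r,_=cv2.Rodrigues(np.asarray(p["R"])); 
    return cv2.projectPoints(np.asarray(X,float).reshape(-1,1,3),r,p["t"],p["K"],p["dist"])[0].reshape(-1,2)
def unproj(n,px,z):
    p=camera_params(n); u=cv2.undistortPoints(np.asarray(px,float).reshape(-1,1,2),p["K"],p["dist"]).reshape(-1,2)
    R=np.asarray(p["R"]);t=np.asarray(p["t"]); C=-R.T@t
    d=np.c_[u,np.ones(len(u))]@R
    return C+d*((z-C[2])/d[:,2])[:,None]
def box(lo,hi): return np.array([[x,y,z] for x in(lo[0],hi[0]) for y in(lo[1],hi[1]) for z in(lo[2],hi[2])])
def place(P,x,y,a,z=0):
    c,s=np.cos(a),np.sin(a); return P@np.array([[c,-s,0],[s,c,0],[0,0,1]]).T+[x,y,z]
BAR=[box((-.009,-.09,0),(.009,.09,.010)),box((-.006,-.025,.010),(.006,.025,.038))]
RACK=[box((-.065,-.14,0),(.065,.14,.06))]
def render(n,parts,x,y,a,z=0,S=4):
    m=np.zeros((420*S,560*S),np.uint8)
    for P in parts:
        h=cv2.convexHull(((proj(n,place(P,x,y,a,z))+.5)*S).astype(np.int32)); cv2.fillConvexPoly(m,h,255)
    return cv2.resize(m,(560,420),interpolation=cv2.INTER_AREA)/255.
def fit(masks,parts,x0,z=0,extra=None):
    def c(v):
        e=0
        for n,m in masks.items():
            r=render(n,parts,v[0],v[1],v[2],z); e+=np.abs(r-m).sum()/m.sum()
        return e
    s=np.array([[0,0,0],[.01,0,0],[0,.01,0],[0,0,.1]])+x0
    r=minimize(c,x0,method="Nelder-Mead",options=dict(initial_simplex=s,xatol=1e-4,fatol=1e-4)); return r.x,r.fun
E
python3 - <<'E'
from h import *
im={n:cv2.imread(f"pics/{n}0.png") for n in("top","scene")}
def get(th,n,xy):
    best=None
    for d in regions_of(th,n):
        m=np.asarray(d["region"]); ys,xs=np.nonzero(m)
        e=np.hypot(xs.mean()-xy[0],ys.mean()-xy[1])
        print(th,n,round(d["confidence"],2),xs.mean().round(1),ys.mean().round(1),m.sum())
        if e<12 and best is None: best=m.astype(float)
    return best
B={n:get("bar",n,xy) for n,xy in(("top",(388,229)),("scene",(167,264)))}
R={n:get("rack",n,xy) for n,xy in(("top",(276,206)),("scene",(286,226)))}
for k,v in(("B",B),("R",R)): np.savez(f"{k}.npz",**{n:m for n,m in v.items() if m is not None})
for nm,M,P,x0 in(("bar",B,BAR,(.488,-.253,-.2)),("rack",R,RACK,(.548,.075,.05))):
    M={n:m for n,m in M.items() if m is not None}
    for sub in [[n] for n in M]+[list(M)]:
        x,f=fit({n:M[n] for n in sub},P,x0); print(nm,sub,x.round(4),np.degrees(x[2]).round(1),round(f,3))
for n,(x,y,w,h) in(("top",(215,165,125,80)),("scene",(220,170,135,105))):
    cv2.imwrite(f"pics/{n}_rk.png",cv2.resize(im[n][y:y+h,x:x+w],None,fx=5.8,fy=5.6,interpolation=cv2.INTER_CUBIC))
E
```

```text
bar top 0.97 420.2 288.4 420
bar top 0.8 386.9 228.9 426
bar top 0.63 290.7 264.5 454
bar scene 0.96 112.1 233.3 603
bar scene 0.59 165.4 263.9 665
bar scene 0.5 290.7 214.3 59
bar scene 0.28 288.0 227.0 4531
rack top 0.95 274.3 206.5 4266
rack top 0.39 146.9 241.4 532
rack scene 0.71 287.6 227.2 4296
bar ['top'] [ 0.4914 -0.2604 -0.2223] -12.7 0.095
bar ['scene'] [ 0.4946 -0.2628 -0.2282] -13.1 0.092
bar ['top', 'scene'] [ 0.4923 -0.262  -0.2326] -13.3 0.292
rack ['top'] [0.5535 0.07   0.1078] 6.2 0.096
rack ['scene'] [0.555  0.0689 0.1123] 6.4 0.226
rack ['top', 'scene'] [0.5537 0.0704 0.1126] 6.5 0.33
```

View pics/top_rk.png

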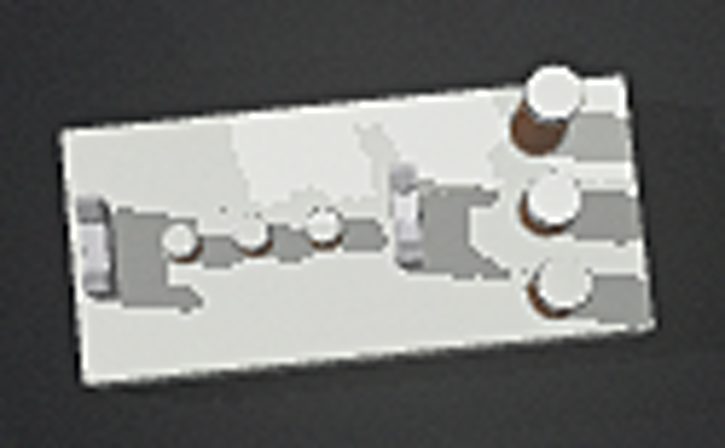

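View pics/scene_rk.png

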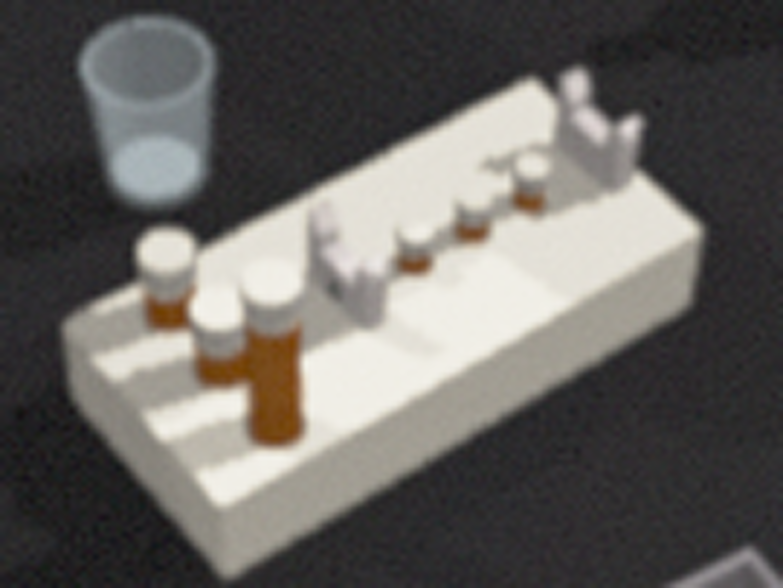

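The top crop shows the forks at either end of the vial row, and the long tube in the far-right socket with its cap at about (552,92) in the crop. I'll refine the rack and bar poses from intensity edges, then check them with overlays.

```bash
cat > ref.py <<'E'
from h import *
im={n:cv2.imread(f"pics/{n}0.png") for n in("top","scene")}
def soft(n,parts,v0,pad=8):
    g=im[n].max(2).astype(float)
    r=render(n,parts,*v0)>0.5
    d=cv2.dilate(r.astype(np.uint8),np.ones((pad,pad)))
    return g,d>0
def refine(cams,parts,x0,fill):
    ms={}
    for n in cams:
        g=im[n].max(2).astype(float); r=(render(n,parts,*x0)>.5).astype(np.uint8)
        d=cv2.dilate(r,np.ones((11,11)))
        bg=np.median(g[(d>0)&(r==0)]); fg=np.median(g[cv2.erode(r,np.ones((3,3)))>0])
        m=np.clip((g-bg)/(0.8*fg-bg),0,1)
        if fill:
            b=((m>.5)&(d>0)).astype(np.uint8); cs,_=cv2.findContours(b,0,1); k=np.zeros_like(b)
            c=max(cs,key=cv2.contourArea); cv2.drawContours(k,[c],-1,1,-1); k=cv2.erode(k,np.ones((3,3))); m=np.maximum(m,k)
        ms[n]=(m,d)
    def c(v):
        return sum((((render(n,parts,*v)-m)**2)*d).sum()/m.sum()*1. for n,(m,d) in ms.items())
    s=np.array([[0,0,0],[.005,0,0],[0,.005,0],[0,0,.03]])+x0
    r=minimize(c,x0,method="Nelder-Mead",options=dict(initial_simplex=s,xatol=5e-5,fatol=1e-6)); return r.x,r.fun
E
python3 - <<'E'
from ref import *
for c in(["top"],["scene"],["top","scene"]):
    x,f=refine(c,BAR,np.array([.4923,-.262,-.226]),False); print("bar",c,x.round(4),np.degrees(x[2]).round(2),round(f,3))
    x,f=refine(c,RACK,np.array([.5537,.0704,.11]),True); print("rack",c,x.round(4),np.degrees(x[2]).round(2),round(f,3))
# overlay
def ov(n,rk,br,name,crop,f):
    x0,y0,w,h=crop; I=cv2.resize(im[n][y0:y0+h,x0:x0+w],None,fx=f,fy=f,interpolation=cv2.INTER_CUBIC)
    def P(X): return [tuple(int(v) for v in ((q-[x0,y0]+.5)*f)) for q in proj(n,X)]
    def poly(L,pose,col): cv2.polylines(I,[np.array(P(place(np.array(L),*pose)))],True,col,1)
    for z in(.06,): poly([(-.065,-.14,z),(.065,-.14,z),(.065,.14,z),(-.065,.14,z)],rk,(0,0,255))
    for s in(-1,1):
        poly([(sx*.023,.05+s*.075+sy*.006,.109) for sx,sy in((-1,-1),(1,-1),(1,1),(-1,1))],rk,(0,255,0))
        poly([(sx*.013,.05+s*.075+sy*.006,.088) for sx,sy in((-1,-1),(1,-1),(1,1),(-1,1))],rk,(255,0,0))
    for cx,cy,z,r in((0,.015,.085,.008),(0,.05,.085,.008),(0,.085,.085,.008),(.042,-.095,.165,.0125),(0,-.095,.105,.0125),(-.042,-.095,.105,.0125)):
        t=np.linspace(0,6.28,24); poly(np.c_[cx+r*np.cos(t),cy+r*np.sin(t),0*t+z],rk,(255,0,255))
    poly([(-.009,-.09,.01),(.009,-.09,.01),(.009,.09,.01),(-.009,.09,.01)],br,(0,255,255))
    poly([(-.006,-.025,.038),(.006,-.025,.038),(.006,.025,.038),(-.006,.025,.038)],br,(0,128,255))
    cv2.imwrite(name,I)
rk,_=refine(["top","scene"],RACK,np.array([.5537,.0704,.11]),True); br,_=refine(["top","scene"],BAR,np.array([.4923,-.262,-.226]),False)
ov("top",rk,br,"pics/ovt.png",(220,160,210,90),3.8); ov("scene",rk,br,"pics/ovs.png",(120,170,230,120),3.4)
E
```

```text
bar ['top'] [ 0.492  -0.2621 -0.2303] -13.19 0.0
rack ['top'] [0.5543 0.0702 0.1105] 6.33 0.001
bar ['scene'] [ 0.4919 -0.2616 -0.2205] -12.63 0.0
rack ['scene'] [0.553  0.0704 0.1089] 6.24 0.002
bar ['top', 'scene'] [ 0.4918 -0.2621 -0.2298] -13.17 0.0
rack ['top', 'scene'] [0.5542 0.0704 0.1086] 6.22 0.002
```

View pics/ovt.png

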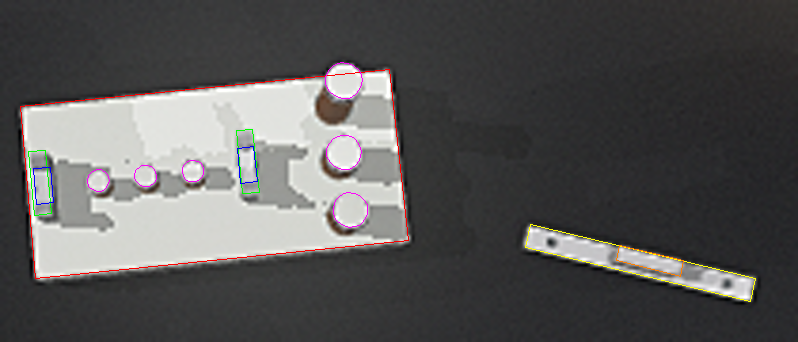

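View pics/ovs.png

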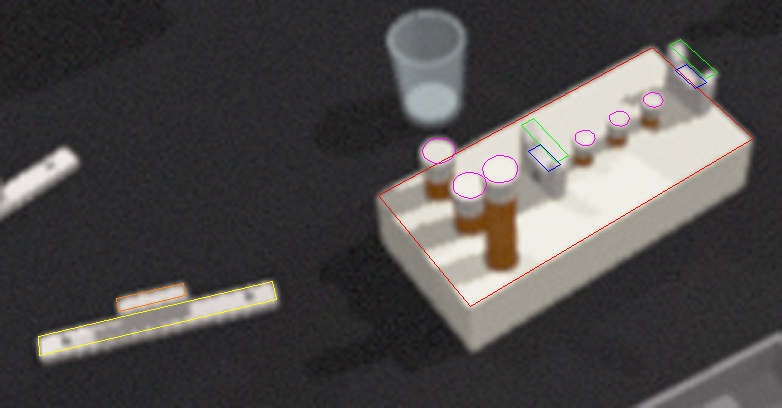

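The overlays match both pictures: forks, caps and bar lie within about 1–2 mm. Next is a helper that turns target poses into move units.

```bash
cat > go.py <<'E'
import numpy as np
from scipy.spatial.transform import Rotation as Ro
from workcell import state
RK=(.5542,.0704,np.radians(6.25)); BR=(.4919,-.2621,np.radians(-13.1))
def rot(q): return Ro.from_quat(np.roll(q,-1))
def cur(): s=state(); return s,np.array(s["tool_pos"]),rot(s["tcp_rot"])
def down(yaw,sgn=1):
    # tool y down, tool z along +-(cos yaw, sin yaw)
    z=sgn*np.array([np.cos(yaw),np.sin(yaw),0]); y=np.array([0,0,-1.]); x=np.cross(y,z); return Ro.from_matrix(np.c_[x,y,z])
def rack(x,y,z):
    c,s=np.cos(RK[2]),np.sin(RK[2]); return np.array([RK[0]+c*x-s*y,RK[1]+s*x+c*y,z])
def delta(p,R):
    s,p0,R0=cur(); d=R0.inv().apply(np.asarray(p)-p0)*1e3; r=np.degrees((R0.inv()*R).as_rotvec())/6
    print("t",round(s["clock"],2),"turn",r.round(3),"shift",d.round(1)); return r,d
def rep():
    s,p,R=cur(); print("t",round(s["clock"],2),"p",p.round(4),"q",np.round(s["q"],2),"F",np.round(s["wrist_force"],1),"w",round(s["gripper_width"],4)); print(R.as_matrix().round(3))
E
python3 - <<'E'
from go import *; from h import unproj,np
rep()
for z in (0,.1): print(unproj("top",[(525,277)],z))
for sg in(1,-1): delta((BR[0],BR[1],.12),down(BR[2],sg))
E
```

```text
t 1.1 p [ 0.2513 -0.5722  0.2313] q [-1.28  0.22  1.53 -0.    1.39 -0.13] F [-0.4 -0.1  0.3] w 0.0852
[[-0.916 -0.     0.402]
 [-0.402 -0.    -0.916]
 [ 0.    -1.     0.   ]]
[[ 0.35101295 -0.67149833  0.        ]]
[[ 0.356825   -0.61037437  0.1       ]]
t 1.1 turn [-0.    -8.866  0.   ] shift [-345.   111.3 -187.2]
t 1.1 turn [-0.    21.134 -0.   ] shift [-345.   111.3 -187.2]
```

Request:
move_arm --pt "0 -1.1 0 -36 0 -19.5 70" --pt "0 -2.2 0 -72 0 -39 60" --pt "0 -3.3 0 -108 0 -58.5 50" --pt "0 -4.4 0 -144 0 -78 50" --pt "0 -5.5 0 -180 0 -97.5 50" --pt "0 -6.6 0 -216 0 -117 50" --pt "0 -7.7 0 -252 0 -137 50" --pt "0 -8.8 0 -288 0 -156 50" --newtons 60

```text
clock: 1.77
tool_pos: [0.4531, -0.3118, 0.2316]
tcp_rot: [-0.439, 0.439, -0.554, 0.554]
wrist_force: [-0.2, -0.8, -0.0]
gripper_width: 0.05
```

```bash
python3 - <<'E'
from go import *
rep(); delta((BR[0],BR[1],.06),down(BR[2]))
E
```

```text
t 1.77 p [ 0.4531 -0.3118  0.2316] q [-0.75  0.04  1.72  0.    1.38 -0.52] F [-0.2 -0.8 -0. ] w 0.05
[[-0.228  0.     0.974]
 [-0.974 -0.    -0.228]
 [ 0.    -1.     0.001]]
t 1.77 turn [-0.005 -0.012  0.003] shift [-57.3 171.6  26.3]
```

Request:
move_arm --pt "0 0 0 -14 10 6 50" --pt "0 0 0 -28 30 13 50" --pt "0 0 0 -43 60 20 50" --pt "0 0 0 -57 90 26 50" --pt "0 0 0 -57 120 26 50" --pt "0 0 0 -57 145 26 50" --pt "0 0 0 -57 162 26 50" --pt "0 0 0 -57 162 26 50"

```text
clock: 2.43
tool_pos: [0.4881, -0.262, 0.0648]
tcp_rot: [0.437, -0.439, 0.558, -0.552]
wrist_force: [-1.2, 0.6, -0.3]
gripper_width: 0.0503
```

```bash
python3 - <<'E'
from go import *; from h import *
cv2.imwrite("pics/top1.png",cv2.resize(snapshot("top")[170:310,330:470],None,fx=4,fy=4)); cv2.imwrite("pics/scene1.png",cv2.resize(snapshot("scene")[190:330,80:260],None,fx=4,fy=4,interpolation=cv2.INTER_CUBIC))
rep(); delta((BR[0],BR[1],.014),down(BR[2]))
E
```

```text
t 2.53 p [ 0.4906 -0.2641  0.0692] q [-0.64  0.24  1.83  0.    1.07 -0.4 ] F [ 1.  -0.1  0.3] w 0.0499
[[-0.233 -0.001  0.972]
 [-0.972  0.001 -0.233]
 [-0.    -1.    -0.001]]
t 2.53 turn [ 0.01  -0.065 -0.004] shift [-2.2 55.2  0.8]
```

View pics/scene1.png

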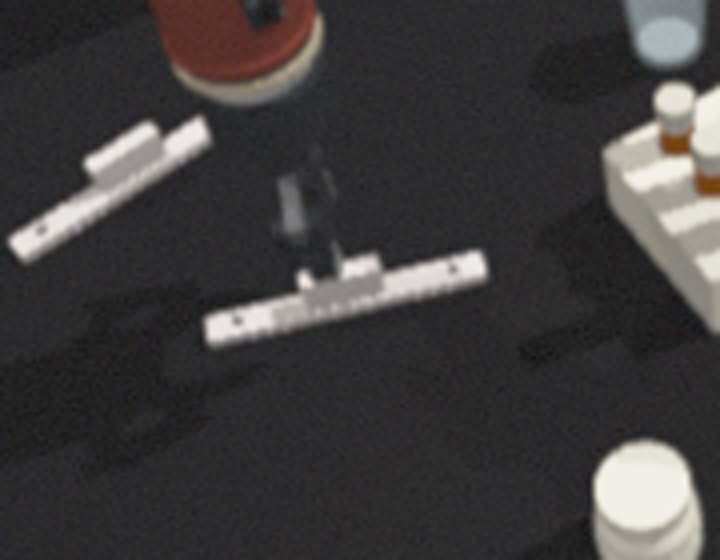

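The dark fingers, at about (325,260) in the crop, stand over the rib's middle. Now I descend and close.

Request:
move_arm --pt "0 0 0 -1 15 0 50" --pt "0 0 0 -2 30 0.5 50" --pt "0 0 0 -2 45 0.5 50" --pt "0 0 0 -2 54 0.5 50" --pt "0 0 0 -2 54 0.5 50" --pt "0 0 0 -2 54 0.5 5" --pt "0 0 0 -2 54 0.5 5" --pt "0 0 0 -2 54 0.5 5"

```text
clock: 3.2
tool_pos: [0.4928, -0.2632, 0.0168]
tcp_rot: [-0.438, 0.438, -0.554, 0.556]
wrist_force: [-1.4, 0.1, 2.5]
gripper_width: 0.0146
```

Request:
move_arm --pt "0 0 0 0 0 0 5" --pt "0 0 0 0 0 0 5" --pt "0 0 0 0 0 0 5" --pt "0 0 0 0 0 0 5" --pt "0 0 0 0 -10 0 5" --pt "0 0 0 0 -30 0 5" --pt "0 0 0 0 -60 0 5" --pt "0 0 0 0 -60 0 5"

```text
clock: 3.87
tool_pos: [0.4948, -0.2645, 0.0811]
tcp_rot: [-0.439, 0.437, -0.552, 0.558]
wrist_force: [0.9, -1.4, -0.0]
gripper_width: 0.0109
```

```bash
python3 - <<'E'
from go import *; from h import *
cv2.imwrite("pics/top2.png",cv2.resize(snapshot("top")[170:310,330:470],None,fx=4,fy=4)); cv2.imwrite("pics/scene2.png",cv2.resize(snapshot("scene")[190:330,80:260],None,fx=4,fy=4,interpolation=cv2.INTER_CUBIC))
rep(); delta(np.r_[rack(0,.05,0)[:2],.2],down(RK[2]))
E
```

```text
t 3.97 p [ 0.4928 -0.2631  0.0771] q [-0.63  0.22  1.83 -0.    1.08 -0.4 ] F [ 0.1  0.5 -2.6] w 0.0106
[[-0.233  0.003  0.972]
 [-0.972 -0.002 -0.233]
 [ 0.001 -1.     0.003]]
t 3.97 turn [-0.027 -3.29   0.018] shift [-385.5 -123.5  -34.6]
```

View pics/scene2.png

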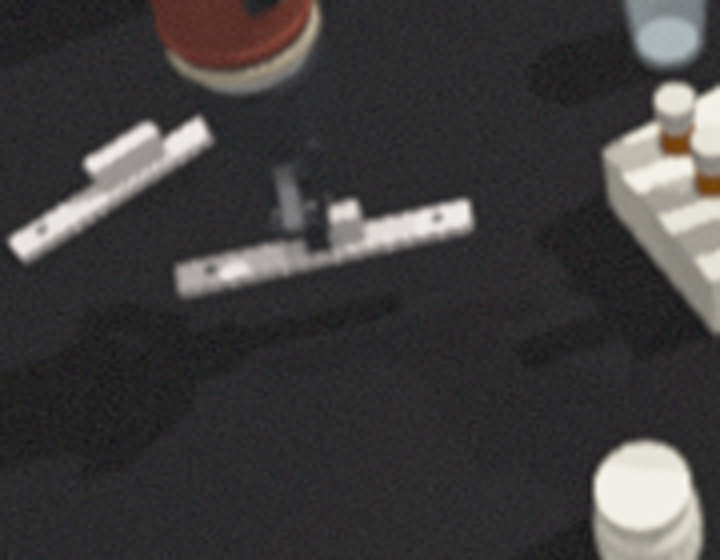

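View pics/top2.png

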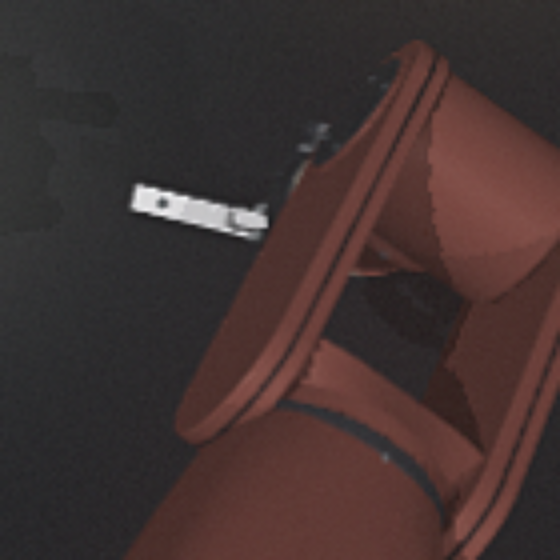

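```bash
cat > fitbar.py <<'E'
from go import *; from h import *
# fit held bar pose: x,y,z,yaw,pitch(about bar x) ; roll fixed 0
def bpose(v):
    R=Ro.from_euler("ZX",[v[3],v[4]]).as_matrix(); return lambda P:P@R.T+v[:3]
def rend(n,v,S=4):
    m=np.zeros((420*S,560*S),np.uint8); f=bpose(v)
    for P in BAR:
        h=cv2.convexHull(((proj(n,f(P))+.5)*S).astype(np.int32)); cv2.fillConvexPoly(m,h,255)
    return cv2.resize(m,(560,420),interpolation=cv2.INTER_AREA)/255.
def fitbar(masks,v0,free):
    free=list(free); v0=np.array(v0,float)
    def full(u): v=v0.copy(); v[free]=u; return v
    def c(u): return sum((np.abs(rend(n,full(u))-m)).sum()/m.sum() for n,m in masks.items())
    st=np.array([.006,.006,.006,.04,.04])[free]
    s=np.vstack([v0[free]]+[v0[free]+np.eye(len(free))[i]*st[i] for i in range(len(free))])
    r=minimize(c,v0[free],method="Nelder-Mead",options=dict(initial_simplex=s,xatol=1e-4,fatol=1e-4)); return full(r.x),r.fun
def overlay(n,I,v,name,crop,f,rk=None):
    x0,y0,w,h=crop; I=cv2.resize(I[y0:y0+h,x0:x0+w],None,fx=f,fy=f,interpolation=cv2.INTER_CUBIC)
    F=bpose(v)
    def poly(X,col): cv2.polylines(I,[((proj(n,X)-[x0,y0]+.5)*f).astype(np.int32)],True,col,1)
    for z in(0,.01): poly(F(np.array([(-.009,-.09,z),(.009,-.09,z),(.009,.09,z),(-.009,.09,z)])),(0,255,255))
    poly(F(np.array([(-.006,-.025,.038),(.006,-.025,.038),(.006,.025,.038),(-.006,.025,.038)])),(0,128,255))
    if rk:
      for s in(-1,1):
        for hx,z,c in((.023,.109,(0,255,0)),(.013,.088,(255,0,0))):
            poly(np.array([rack(sx*hx,.05+s*.075+sy*.006,z) for sx,sy in((-1,-1),(1,-1),(1,1),(-1,1))]),c)
    cv2.imwrite(name,I)
E
python3 - <<'E'
from fitbar import *
I=snapshot("scene"); best=None
for d in regions_of("bar","scene"):
    m=np.asarray(d["region"]); ys,xs=np.nonzero(m); print(round(d["confidence"],2),xs.mean().round(1),ys.mean().round(1),m.sum())
    if best is None and abs(xs.mean()-160)<15: best=m.astype(float)
s,p,R=cur()
v0=[p[0],p[1],p[2]-.0155,BR[2],0]
for fr in((0,1,3),(0,1,3,4)):
    v,f=fitbar({"scene":best},v0,fr); print(fr,v.round(4),np.degrees(v[3:]).round(1),round(f,3),"TCP-bar in bar axes mm",(Ro.from_euler("z",-v[3]).apply(p-v[:3])*1e3).round(1))
overlay("scene",I,v,"pics/ob2.png",(100,190,130,90),6)
rep()
E
```

```text
0.76 108.1 235.3 523
0.58 161.6 251.6 602
(0, 1, 3) [ 0.4952 -0.2611  0.0591 -0.231   0.    ] [-13.2   0. ] 0.29 TCP-bar in bar axes mm [-3.8 -1.7 15.5]
(0, 1, 3, 4) [ 0.4948 -0.2623  0.0591 -0.2142 -0.0178] [-12.3  -1. ] 0.284 TCP-bar in bar axes mm [-3.7 -0.4 15.5]
t 4.07 p [ 0.4911 -0.2619  0.0746] q [-0.63  0.23  1.83  0.    1.08 -0.4 ] F [-0.9  1.2 -1.8] w 0.0106
[[-0.233 -0.001  0.972]
 [-0.972  0.001 -0.233]
 [-0.001 -1.    -0.001]]
```

View pics/ob2.png

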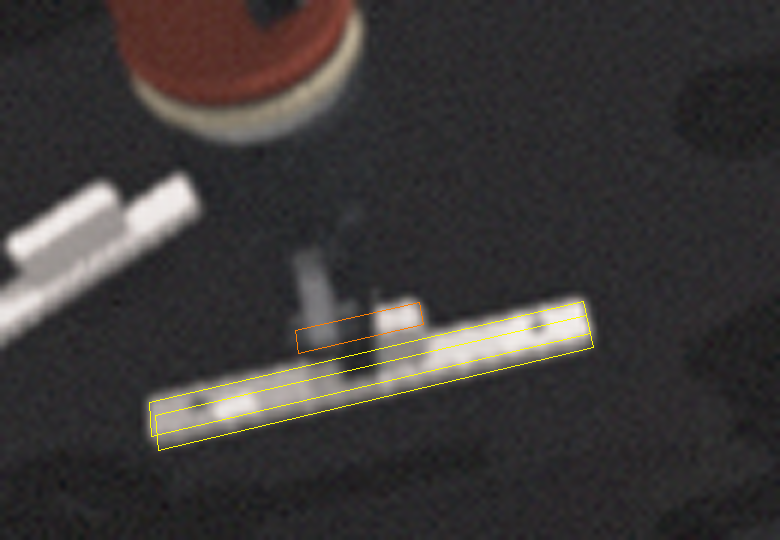

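The bar hangs level and centred in the grip, with the rib end visible at (398,318). TCP readings scatter by about 2 mm, so I'll average them at the rack. Now I carry it over.

Request:
move_arm --pt "0 0 0 0 -30 0 5" --pt "0 0 0 -5 -65 0 5" --pt "0 -0.2 0 -20 -100 -2 5" --pt "0 -0.6 0 -45 -130 -5 5" --pt "0 -1 0 -80 -145 -8 5" --pt "0 -1.4 0 -115 -150 -11 5" --pt "0 -1.8 0 -153 -153 -14 5" --pt "0 -2.2 0 -190 -153 -17 5"

```text
clock: 4.73
tool_pos: [0.5192, -0.0721, 0.2279]
tcp_rot: [0.499, -0.499, 0.501, -0.501]
wrist_force: [0.8, -0.7, -1.7]
gripper_width: 0.0107
```

Request:
move_arm --pt "0 -0.1 0 -37 0 -2 5" --pt "0 -0.3 0 -75 0 5 5" --pt "0 -0.6 0 -110 0 14 5" --pt "0 -0.9 0 -145 0 23 5" --pt "0 -1.1 0 -170 0 28 5" --pt "0 -1.1 0 -185 0 30 5" --pt "0 -1.1 0 -185 0 30 5" --pt "0 -1.1 0 -185 0 30 5"

```text
clock: 5.4
tool_pos: [0.5495, 0.1118, 0.2264]
tcp_rot: [-0.526, 0.528, -0.472, 0.47]
wrist_force: [0.1, -0.7, -0.9]
gripper_width: 0.0105
```

```bash
cat >> go.py <<'E'
def avg(n=4):
    from workcell import snapshot
    P=[];Q=[]
    for i in range(n):
        I=snapshot("scene"); s,p,R=cur(); P.append(p); Q.append(R.as_quat())
    Q=np.array(Q); Q*=np.sign(Q@Q[0])[:,None]
    p=np.mean(P,0); print("avg p",p.round(4),"sd",np.std(P,0).round(4),"F",np.round(s["wrist_force"],1)); return p,Ro.from_quat(Q.mean(0)),I
def d2(p0,R0,p,R):
    print("turn",(np.degrees((R0.inv()*R).as_rotvec())/6).round(3),"shift",(R0.inv().apply(np.asarray(p)-p0)*1e3).round(1))
E
python3 - <<'E'
from fitbar import *
p,R,I=avg(4); rep(); d2(p,R,np.r_[rack(0,.05,0)[:2],.23],down(RK[2]))
cv2.imwrite("pics/scene3.png",I)
E
```

```text
avg p [0.55   0.1104 0.2273] sd [0.0002 0.0004 0.0004] F [ 1.1 -0.2 -1.3]
t 5.6 p [0.5502 0.11   0.2277] q [ 0.06  0.07  1.7  -0.    1.37 -0.05] F [ 1.1 -0.2 -1.3] w 0.0109
[[ 0.108 -0.001  0.994]
 [-0.994 -0.     0.108]
 [ 0.    -1.    -0.001]]
turn [0.019 0.004 0.003] shift [-9.8 -2.7 -0.1]
```

View pics/scene3.png

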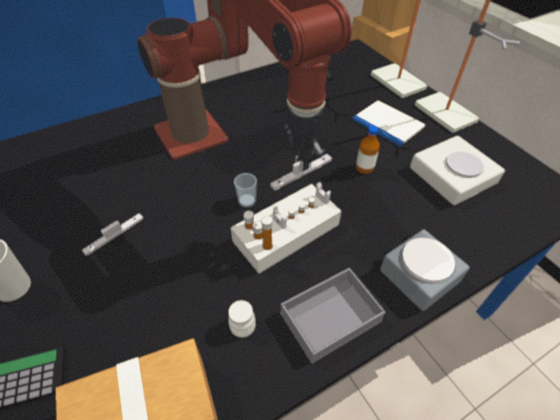

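```bash
python3 - <<'E'
from fitbar import *
p,R,I=avg(1); best=None
I=snapshot("scene")
for d in regions_of("bar","scene"):
    m=np.asarray(d["region"]); ys,xs=np.nonzero(m); print(round(d["confidence"],2),xs.mean().round(1),ys.mean().round(1),m.sum())
    if best is None and abs(xs.mean()-302)<12 and abs(ys.mean()-171)<12: best=m.astype(float)
_,p,R=cur()
if best is not None:
  # intensity mask around
  v0=[p[0],p[1],p[2]-.015,RK[2],0]
  for fr in((0,1,3,4),(1,2,3,4)):
    v,f=fitbar({"scene":best},v0,fr); print(fr,v.round(4),np.degrees(v[3:]).round(1),round(f,3),"TCP-bar",(Ro.from_euler("z",-v[3]).apply(p-v[:3])*1e3).round(1))
  overlay("scene",I,v,"pics/ob3.png",(260,130,90,70),8,1)
E
```

```text
avg p [0.5504 0.11   0.228 ] sd [0. 0. 0.] F [ 0.2  0.3 -1.2]
0.69 299.0 172.2 520
0.59 112.0 233.0 628
0.42 367.8 151.4 764
(0, 1, 3, 4) [ 0.5541  0.1069  0.2133  0.1265 -0.0063] [ 7.3 -0.4] 0.344 TCP-bar [-3.1  3.7 15. ]
(1, 2, 3, 4) [ 0.5506  0.1099  0.2095  0.1291 -0.0161] [ 7.4 -0.9] 0.331 TCP-bar [ 0.   0.4 18.9]
```

View pics/ob3.png

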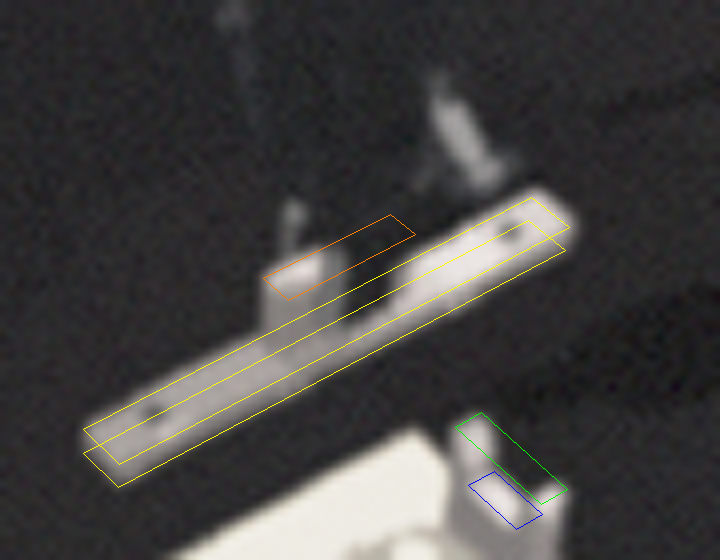

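```bash
python3 - <<'E'
from fitbar import *
p,R,I=avg(1); _,p,R=cur(); z=R.as_matrix()[:,2]; yaw=np.arctan2(z[1],z[0]); print(np.degrees(yaw))
overlay("scene",I,[*p[:2],p[2]-.0150,yaw,0],"pics/ob4.png",(260,130,90,70),8,1)
E
```

```text
avg p [0.5506 0.1104 0.2284] sd [0. 0. 0.] F [ 0.2 -0.3 -0.5]
6.238360040406823
```

View pics/ob4.png

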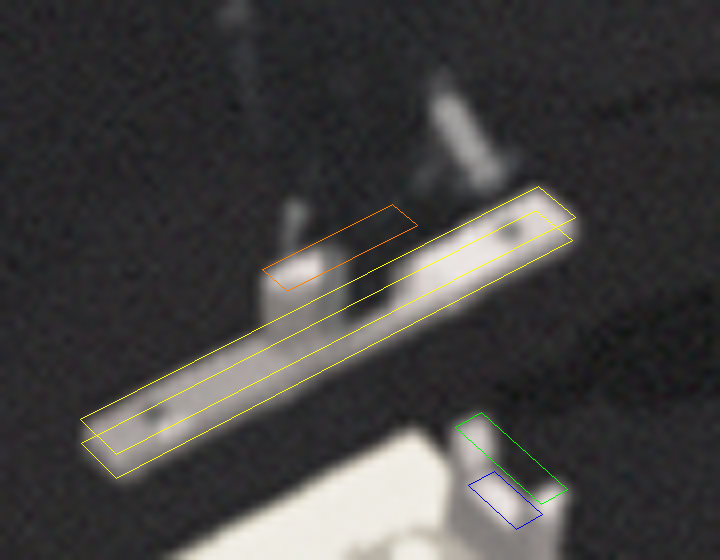

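The nominal grip model fits: the bar's origin is about 15 mm below the TCP and its yaw is aligned. I'll shift into place and descend to just above the prongs.

Request:
move_arm --pt "0 0 0 -5 5 0 5" --pt "0 0 0 -10 15 0 5" --pt "0 0 0 -10 35 0 5" --pt "0 0 0 -10 60 0 5" --pt "0 0 0 -10 80 0 5" --pt "0 0 0 -10 92 0 5" --pt "0 0 0 -10 95 0 5" --pt "0 0 0 -10 95 0 5"

```text
clock: 6.47
tool_pos: [0.5485, 0.1213, 0.132]
tcp_rot: [-0.526, 0.527, -0.472, 0.471]
wrist_force: [0.3, -0.7, -1.8]
gripper_width: 0.0104
```

```bash
python3 - <<'E'
from fitbar import *
avg(2); p,R,I=avg(3); z=R.as_matrix()[:,2]; yaw=np.arctan2(z[1],z[0]); print(np.degrees(yaw))
d2(p,R,np.r_[rack(0,.05,0)[:2],.103],down(RK[2]))
overlay("scene",I,[*p[:2],p[2]-.0150,yaw,0],"pics/ob5.png",(250,150,100,75),8,1)
E
```

```text
avg p [0.5499 0.1213 0.1339] sd [0.0003 0.     0.0005] F [-0.2 -0.4 -1. ]
avg p [0.5506 0.1212 0.1349] sd [0.     0.     0.0001] F [ 0.4 -1.2 -1.3]
6.310922631196118
turn [-0.026  0.01   0.001] shift [ 0.9 31.9 -2. ]
```

View pics/ob5.png

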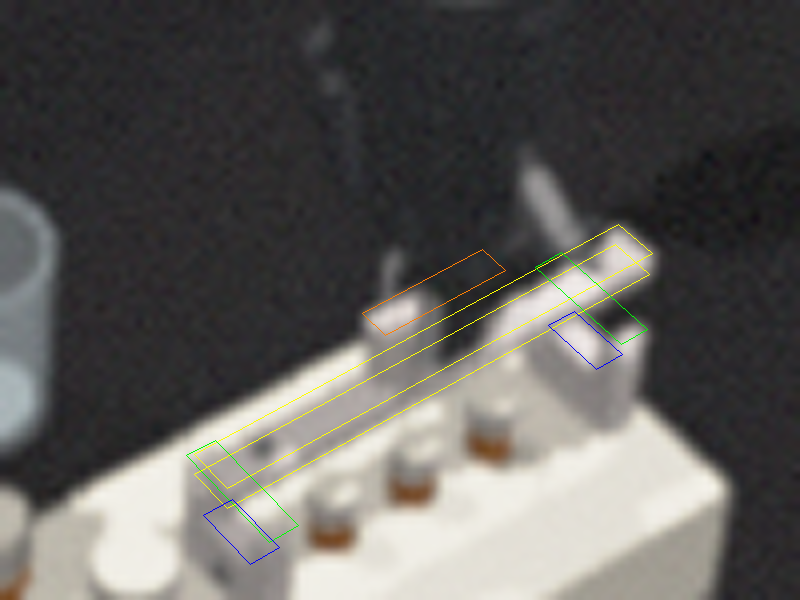

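Request:
move_arm --pt "0 0 0 0 4 -0.5 5" --pt "0 0 0 0.5 8 -1 5" --pt "0 0 0 0.5 12 -1 5" --pt "0 0 0 0.5 16 -1 5" --pt "0 0 0 0.5 20 -1 5" --pt "0 0 0 0.5 24 -1 5" --pt "0 0 0 0.5 27 -1 5" --pt "0 0 0 0.5 28 -1 5"

```text
clock: 7.38
tool_pos: [0.5482, 0.1205, 0.1047]
tcp_rot: [-0.527, 0.527, -0.472, 0.471]
wrist_force: [-2.2, -0.0, 2.0]
gripper_width: 0.0108
```

```bash
python3 - <<'E'
from fitbar import *
p,R,I=avg(3); rep(); z=R.as_matrix()[:,2]; yaw=np.arctan2(z[1],z[0]); print(np.degrees(yaw))
d2(p,R,np.r_[rack(0,.05,0)[:2],.103],down(RK[2]))
overlay("scene",I,[*rack(0,.05,.088),RK[2],0],"pics/ob6.png",(250,150,100,75),8,1)
E
```

```text
avg p [0.5484 0.1205 0.1051] sd [0.0001 0.     0.0002] F [-0.6  0.1 -1.2]
t 7.53 p [0.5486 0.1205 0.1053] q [ 0.08  0.2   1.8  -0.    1.14 -0.03] F [-0.6  0.1 -1.2] w 0.0109
[[ 0.11   0.     0.994]
 [-0.994  0.     0.11 ]
 [ 0.    -1.     0.   ]]
6.307644310970087
turn [ 0.003  0.01  -0.   ] shift [0.4 2.1 0.3]
```

View pics/ob6.png

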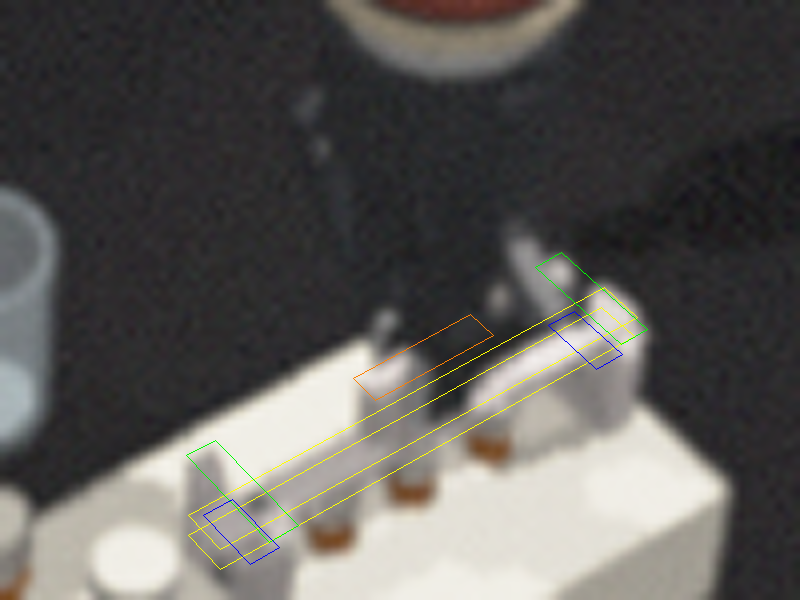

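The bar is between the prongs at both ends, about 2 mm above the seat and still hanging (Fz -1.2 N). Now the last bit down.

Request:
move_arm --pt "0 0 0 0.5 0.5 0 5" --pt "0 0 0 0.8 1 0 5" --pt "0 0 0 0.8 1.5 0 5" --pt "0 0 0 0.8 2 0 5" --pt "0 0 0 0.8 2 0 5" --pt "0 0 0 0.8 2 0 5" --pt "0 0 0 0.8 2 0 5" --pt "0 0 0 0.8 2 0 5"

```text
clock: 8.2
tool_pos: [0.5489, 0.1198, 0.1047]
tcp_rot: [0.527, -0.527, 0.472, -0.472]
wrist_force: [-4.6, 0.4, 6.8]
gripper_width: 0.0108
```

```bash
python3 - <<'E'
from fitbar import *
p,R,I=avg(2); rep(); d2(p,R,np.r_[rack(0,.05,0)[:2],.103],down(RK[2]))
E
```

```text
avg p [0.5489 0.1198 0.1047] sd [0. 0. 0.] F [-3.1  1.4  7.9]
t 8.3 p [0.5489 0.1198 0.1047] q [ 0.07  0.2   1.81  0.    1.14 -0.04] F [-3.1  1.4  7.9] w 0.0105
[[ 0.11   0.001  0.994]
 [-0.994  0.     0.11 ]
 [-0.    -1.     0.001]]
turn [-0.006  0.011 -0.001] shift [-0.3  1.7 -0.1]
```

Contact is at 8 N with the TCP at 0.1047, matching the offset read when I gripped the rib, so the bar is on the seat rather than on the flare. I'll release and rise.

Request:
move_arm --pt "0 0 0 0 -1 0 5" --pt "0 0 0 0 -1 0 20" --pt "0 0 0 0 -1 0 30" --pt "0 0 0 0 -1 0 36" --pt "0 0 0 0 -1 0 36" --pt "0 0 0 0 -1 0 36" --pt "0 0 0 0 -10 0 36" --pt "0 0 0 0 -25 0 36"

```text
clock: 8.97
tool_pos: [0.5471, 0.1195, 0.127]
tcp_rot: [-0.526, 0.528, -0.473, 0.471]
wrist_force: [0.1, 1.0, -0.1]
gripper_width: 0.0359
```

Request:
move_arm --pt "0 0 0 0 -25 0 40" --pt "0 0 0 0 -55 0 50" --pt "0 0 0 10 -85 0 55" --pt "0 0 0 40 -110 8 55" --pt "0 0 0 70 -125 18 55" --pt "0 0 0 100 -125 28 55" --pt "0 0 0 130 -125 38 55" --pt "0 0 0 142 -125 42 55"

```text
clock: 9.63
tool_pos: [0.6073, -0.0205, 0.2547]
tcp_rot: [0.526, -0.526, 0.471, -0.473]
wrist_force: [0.5, -0.1, -0.8]
gripper_width: 0.0551
```

```bash
python3 - <<'E'
from fitbar import *
I2=snapshot("top"); p,R,I=avg(3); rep(); d2(p,R,np.r_[rack(.042,-.095,0)[:2],.121],down(RK[2]))
for n,J,c in(("scene",I,(220,140,130,95)),("top",I2,(210,160,125,90))): overlay(n,J,[*rack(0,.05,.088),RK[2],0],f"pics/ob7{n}.png",c,6,1)
E
```

```text
avg p [ 0.606  -0.0176  0.2534] sd [0.0004 0.0011 0.0002] F [0.2 0.  0.5]
t 9.83 p [ 0.6055 -0.0164  0.2532] q [-0.16  0.16  1.55  0.    1.43 -0.27] F [0.2 0.  0.5] w 0.0552
[[ 0.109 -0.001  0.994]
 [-0.994  0.001  0.109]
 [-0.001 -1.    -0.001]]
turn [ 0.004 -0.008 -0.004] shift [  2.  132.4   0.2]
```

View pics/ob7scene.png

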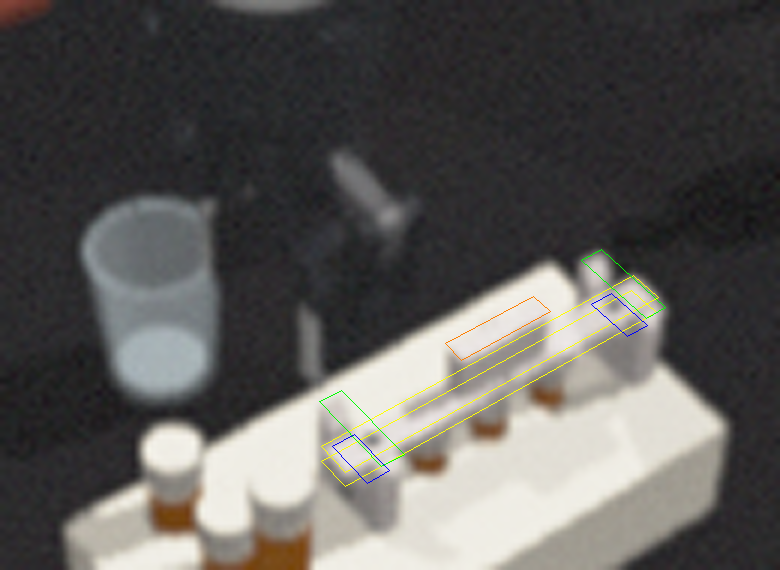

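View pics/ob7top.png

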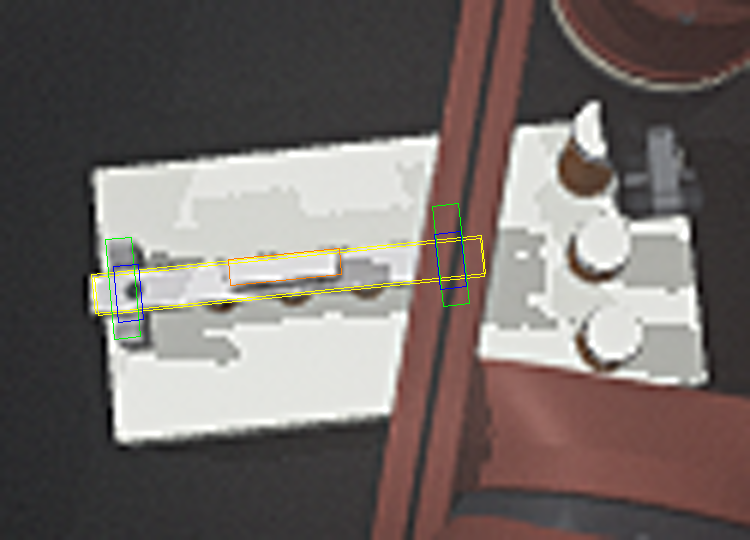

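Both pictures show the bar lying in both forks on the predicted outline, about 1 mm off centre, with the vials underneath. Next is the tube: descend around its top.

Request:
move_arm --pt "0 0 0 2.3 15 0 55" --pt "0 0 0 2.3 40 0 55" --pt "0 0 0 2.3 65 0 55" --pt "0 0 0 2.3 90 0 55" --pt "0 0 0 2.3 112 0 55" --pt "0 0 0 2.3 126 0 55" --pt "0 0 0 2.3 132 0 55" --pt "0 0 0 2.3 132 0 55"

```text
clock: 10.5
tool_pos: [0.6045, -0.0175, 0.1195]
tcp_rot: [-0.527, 0.528, -0.472, 0.47]
wrist_force: [0.3, 1.0, 0.7]
gripper_width: 0.0548
```

```bash
python3 - <<'E'
from fitbar import *
p,R,I=avg(3); rep(); d2(p,R,np.r_[rack(.042,-.095,0)[:2],.121],down(RK[2]))
cv2.imwrite("pics/s8.png",cv2.resize(I[150:280,200:350],None,fx=5,fy=4.6,interpolation=cv2.INTER_CUBIC))
E
```

```text
avg p [ 0.6064 -0.0182  0.1221] sd [0.0006 0.0003 0.0007] F [ 0.7 -0.5  0.8]
t 10.65 p [ 0.607  -0.0186  0.1229] q [-0.16  0.27  1.67  0.    1.19 -0.27] F [ 0.7 -0.5  0.8] w 0.0549
[[ 0.111  0.002  0.994]
 [-0.994 -0.     0.111]
 [ 0.    -1.     0.002]]
turn [-0.006  0.02   0.   ] shift [ 1.2  1.1 -0.2]
```

View pics/s8.png

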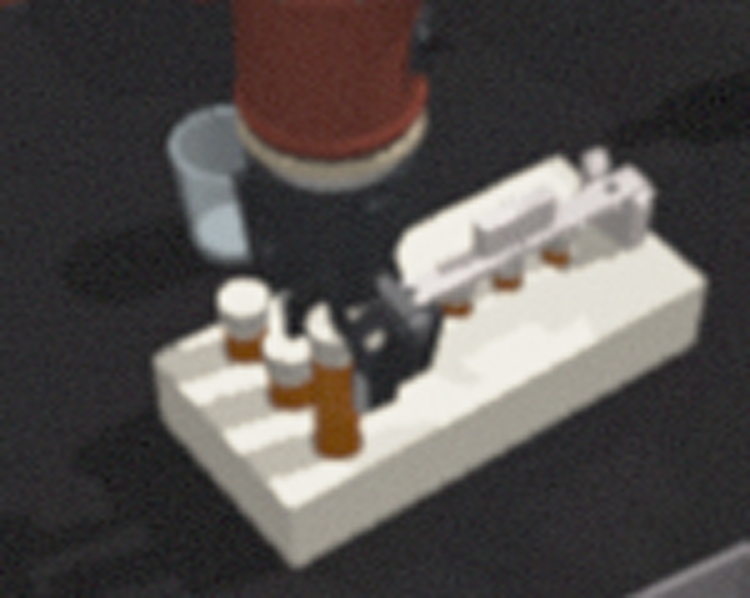

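The fingers straddle the tube, with one at about (400,340) beyond it and one at (285,310) before it. Now close.

Request:
move_arm --pt "0 0 0 1 0 0 40" --pt "0 0 0 1 0 0 30" --pt "0 0 0 1 0 0 18" --pt "0 0 0 1 0 0 18" --pt "0 0 0 1 0 0 18" --pt "0 0 0 1 0 0 18" --pt "0 0 0 1 0 0 18" --pt "0 0 0 1 0 0 18" --newtons 60

```text
clock: 11.32
tool_pos: [0.6069, -0.0204, 0.1228]
tcp_rot: [0.527, -0.526, 0.471, -0.472]
wrist_force: [-2.0, -0.8, 4.8]
gripper_width: 0.0235
```

```bash
python3 - <<'E'
from fitbar import *
p,R,I=avg(2); rep()
E
```

```text
avg p [ 0.6069 -0.0204  0.1228] sd [0. 0. 0.] F [-1.4 -0.5  7.1]
t 11.42 p [ 0.6069 -0.0204  0.1228] q [-0.16  0.28  1.67 -0.    1.19 -0.27] F [-1.4 -0.5  7.1] w 0.0238
[[ 0.11   0.002  0.994]
 [-0.994 -0.     0.11 ]
 [ 0.001 -1.     0.002]]
```

Request:
move_arm --pt "0 0 0 0 -5 0 18" --pt "0 0 0 0 -12 0 18" --pt "0 0 0 0 -20 0 18" --pt "0 0 0 0 -30 0 18" --pt "0 0 0 0 -40 0 18" --pt "0 0 0 0 -50 0 18" --pt "0 0 0 0 -60 0 18" --pt "0 0 0 0 -70 0 18"

```text
clock: 12.08
tool_pos: [0.6065, -0.0201, 0.1927]
tcp_rot: [0.527, -0.527, 0.472, -0.472]
wrist_force: [-0.2, -0.2, 0.0]
gripper_width: 0.0237
```

```bash
python3 - <<'E'
from fitbar import *
p,R,I=avg(3); rep()
cv2.imwrite("pics/s9.png",cv2.resize(I[130:280,200:350],None,fx=4,fy=4,interpolation=cv2.INTER_CUBIC))
E
```

```text
avg p [ 0.6075 -0.0203  0.1941] sd [0.0003 0.     0.0009] F [-0.3  0.1 -0.2]
t 12.23 p [ 0.6072 -0.0203  0.1929] q [-0.16  0.21  1.62 -0.    1.32 -0.27] F [-0.3  0.1 -0.2] w 0.0238
[[ 0.11   0.003  0.994]
 [-0.994 -0.     0.11 ]
 [ 0.001 -1.     0.003]]
```

View pics/s9.png

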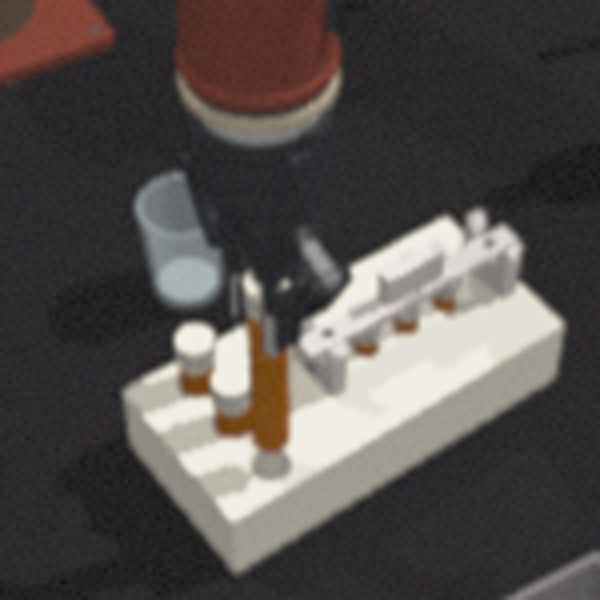

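The tube is clear of its socket: the foot is at (270,445) and the empty socket at (270,462). I'll lift on, then lean.

Request:
move_arm --pt "0 0 0 0 -10 0 18" --pt "0 0 0 0 -30 0 18" --pt "0 0 0 0 -55 0 18" --pt "0 0 0 0 -80 0 18" --pt "0 0 0 0 -105 0 18" --pt "0 0 0 0 -125 0 18" --pt "0 0 0 0 -140 0 18" --pt "0 0 0 0 -145 0 18"

```text
clock: 12.9
tool_pos: [0.6071, -0.0202, 0.3396]
tcp_rot: [0.528, -0.526, 0.471, -0.473]
wrist_force: [0.3, 0.1, -0.7]
gripper_width: 0.0234
```

Request:
move_arm --pt "0.2 0 0 0 0 0 18" --pt "0.5 0 0 0 0 0 18" --pt "1 0 0 0 0 0 18" --pt "1.5 0 0 0 0 0 18" --pt "2.1 0 0 0 0 0 18" --pt "2.7 0 0 0 0 0 18" --pt "3.3 0 0 0 0 0 18" --pt "3.9 0 0 0 0 0 18"

```text
clock: 13.57
tool_pos: [0.6054, -0.02, 0.3341]
tcp_rot: [0.623, -0.408, 0.366, -0.558]
wrist_force: [-0.8, -0.4, -0.6]
gripper_width: 0.024
```

```bash
python3 - <<'E'
from go import *
rep()
E
```

```text
t 13.57 p [ 0.6054 -0.02    0.3341] q [-0.24 -0.19  1.8   0.15  1.15 -0.38] F [-0.8 -0.4 -0.6] w 0.024
[[ 0.11   0.396  0.912]
 [-0.994  0.044  0.1  ]
 [-0.001 -0.917  0.398]]
```

Request:
move_arm --pt "0.5 0 0 0 0 0 18" --pt "1.1 0 0 0 0 0 18" --pt "1.7 0 0 0 0 0 18" --pt "2.3 0 0 0 0 0 18" --pt "2.8 0 0 0 0 0 18" --pt "3.2 0 0 0 0 0 18" --pt "3.5 0 0 0 0 0 18" --pt "3.6 0 0 0 0 0 18"

```text
clock: 14.23
tool_pos: [0.6045, -0.02, 0.3327]
tcp_rot: [0.688, -0.285, 0.257, -0.616]
wrist_force: [-0.5, 0.3, -1.3]
gripper_width: 0.0237
```

Request:
move_arm --pt "0 0 0 0 0 0 18" --pt "0 0 0 0 0 0 18" --pt "0 0 0 0 0 0 18" --pt "0 0 0 0 0 0 18" --pt "0 0 0 0 0 0 18" --pt "0 0 0 0 0 0 18" --pt "0 0 0 0 0 0 18" --pt "0 0 0 0 0 0 18"

```text
clock: 14.9
tool_pos: [0.6064, -0.0201, 0.3363]
tcp_rot: [0.688, -0.285, 0.255, -0.616]
wrist_force: [0.2, -0.4, -0.1]
gripper_width: 0.0234
```

```bash
python3 - <<'E'
from fitbar import *
I2=snapshot("top"); p,R,I=avg(3); rep(); M=R.as_matrix(); y=M[:,1]
print("tilt",np.degrees(np.arccos(-y[2])))
# tube in tool frame: TCP was ~.1228 with foot at .015
foot=p+y*.1075; top=foot-y*.15; print("foot",foot,"top",top)
for n,J in(("scene",I),("top",I2)):
    for P in proj(n,[foot,top]): cv2.circle(J,tuple(int(round(v)) for v in P),2,(0,255,0),1)
    cv2.imwrite(f"pics/{n}10.png",J)
cv2.imwrite("pics/s10c.png",cv2.resize(I[80:280,180:380],None,fx=3,fy=3,interpolation=cv2.INTER_CUBIC))
cv2.imwrite("pics/t10c.png",cv2.resize(I2[120:270,200:380],None,fx=4,fy=4,interpolation=cv2.INTER_CUBIC))
E
```

```text
avg p [ 0.6063 -0.0201  0.3363] sd [0. 0. 0.] F [ 0.2  0.2 -0.3]
t 15.1 p [ 0.6063 -0.0201  0.3363] q [-0.33 -0.43  2.11  0.45  0.78 -0.66] F [ 0.2  0.2 -0.3] w 0.0234
[[ 0.11   0.703  0.703]
 [-0.994  0.078  0.078]
 [ 0.    -0.707  0.707]]
tilt 44.99857371292204
foot [ 0.68186913 -0.01175116  0.26029546] top [ 0.57644843 -0.02340945  0.36636412]
```

View pics/s10c.png

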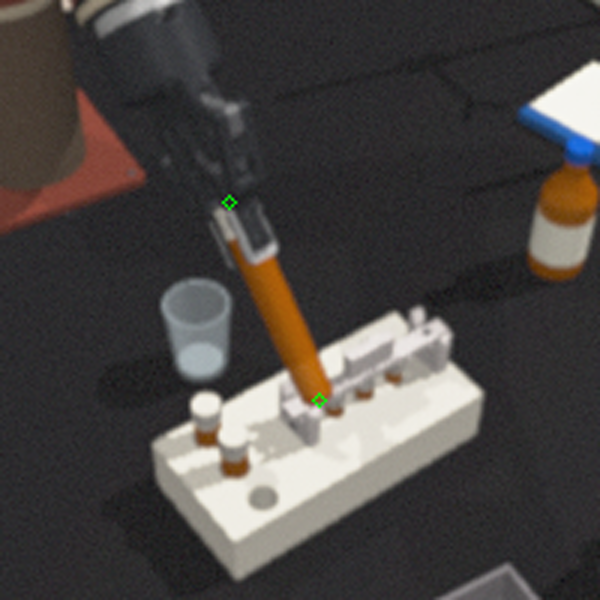

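View pics/t10c.png

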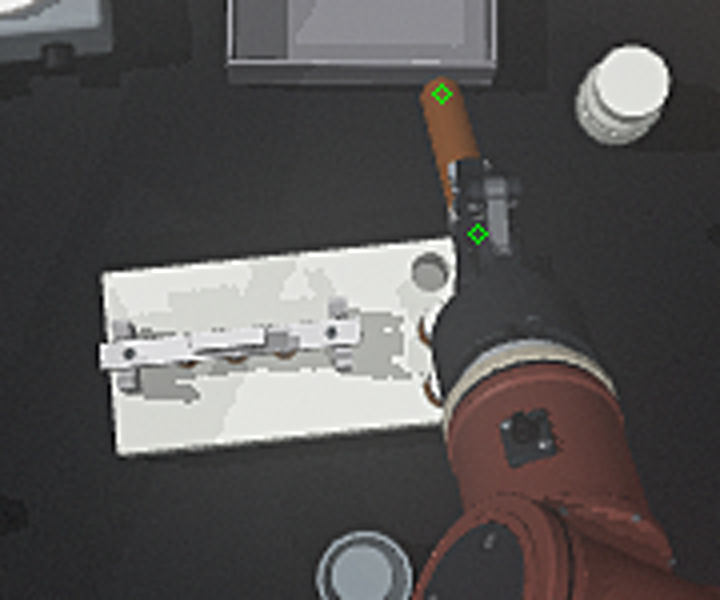

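View pics/scene10.png

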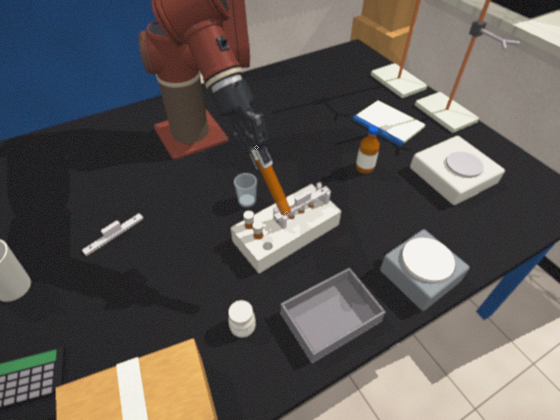

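The predicted foot and cap points lie on the tube in both pictures, and the tube leans 45°. The bar is still seated in both forks and the bystanders are where they were. Handing in.

```bash
python3 - <<'E'
from workcell import *
s=state(); print(s["clock"],abs(s["dq"]).max(),s["gripper_width"]); print(job_done())
E
```

```text
15.1 0.0017388855979496795 0.023352198986792604
the job is handed in; nothing more can be done
None
```

The job is handed in at 15.1 s. The bar is seated in the rack's forks and released, and the long tube is held up at a 45° lean.

- **Bar:** I took the left-most bar (y ≈ -0.26) by its rib and lowered it into both forks, stopping when contact reached about 8 N. After release, both pictures showed it seated in the forks and about 1 mm off centre.
- **Tube:** I drew the long tube straight up and leaned it with the cap uppermost. The last checks gave a tilt of 45.0° and the foot about 0.25 m above the bench. Only the fingers hold it, at 60 N, and the arm is still.
- **Everything else:** nothing else looked moved in the last pictures. The two short tubes show in the last scene picture, but the arm partly hides them from the top camera.
- **Disagreements:** TCP readings scattered by about 2 mm just after moves, so I used settled readings, the commanded poses and picture overlays instead. The network's region for the held bar was also a few mm off, so I trusted the overlays over it.

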